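# Charge a round flask and hold it down in its spring cradle

## Task

Tip the three ceramic beads from the steel scoop through the white funnel into the round flask, and set the scoop back down flat on the worktop. Then lift the flask out of its cork ring, seat it upright in the ring of the spring cradle, press it down until the ring is fully down on its stop, and finish while still holding it pressed down there. Leave the vial, the dropper bottle and the beaker alone.

Things in the scene. Friction and masses are not known exactly. Their poses are not given: they have to be found in the camera images.
- flask: loose round flask, 0.2 kg, 130 tall, in the cork ring at first: clear glass bulb 76 in diameter, neck 34 (bore 28), and on it an open white plastic funnel: cone from 85 to 102 above the underside, then a cylindrical collar 56 in outside diameter (50 inside) from 102 to the rim at 130, the place to grip from above. Origin: centre of its underside (10 above the worktop at first), z along its axis
- flask_bulb (a point): centre of the flask's glass bulb, 34.5 above the flask's underside
- flask_rim (a point): centre of the funnel's mouth at its rim, 130 above the flask's underside
- cork_ring: fixed cork ring with a dished recess, 90 mm in diameter, 25 high, recess floor 10 above the worktop, in which the flask stands at the start; origin: centre of its underside
- cradle: fixed spring cradle on the worktop: a round grey base 144 mm in diameter and 10 thick with three upright rods, nuts on top, to 79 high, 57 from the axis, with coil springs; on the rods slides an aluminium ring. May stand left or right of the cork ring. Origin: centre of its underside, z up
- ring_seat (a point): centre of the sliding ring's lower inner edge, 56 above the worktop with the ring up, 31 with it fully down. The ring (92 outside, 12 high) opens upward as a cone, 60 to 80 mm inside; the bulb rests on it with the flask's underside about 8 below this point
- spring_ring (a joint): how far the ring is pressed down, in m: 0 up, 0.025 fully down on its stop. A spring pushes it up: it does not sink under the flask's own weight, needs a further push of 1 to 2 N to start and about 9 N to be held fully down, and springs up again when let go
- scoop: loose open steel scoop, 0.1 to 0.2 kg, 93 long, 46 wide, 24 high, on the worktop, with the beads. Rear 50 (x -5 to +45): parallel side walls 46 apart outside, to grip across. The front narrows to an open nose 36 wide at x = -48, its floor ramping up 16 degrees to a lip 14 high. The beads roll out when the nose is tipped down 35 to 50 degrees. Origin: centre line, underside; x to the rear, z up
- scoop_grip (a point): where to put the grip on the scoop: 18 behind its origin, 21 above its underside, on the centre line; close across the scoop (its y)
- scoop_lip (a point): middle of the pouring lip at the scoop's nose: 48 ahead of its origin (along -x), 15 above its underside
- bead_0: loose white ceramic bead, a ball 12 mm in diameter, 10 g, in the scoop at the start; origin: its centre
- bead_1: loose white ceramic bead, a ball 12 mm in diameter, 10 g, in the scoop at the start; origin: its centre
- bead_2: loose white ceramic bead, a ball 12 mm in diameter, 10 g, in the scoop at the start; origin: its centre
- amber_vial: bystander: small amber vial with a black cap, 33 mm across, 60 high; origin: centre of its underside
- beaker_100: bystander: clear beaker, about 60 across, 70 high; origin: centre of its underside
- dropper_bottle: bystander: small white bottle with a green cap, 30 across, 66 high; origin: centre of its underside

How it is judged:
On the way, in this order (a step that is already met when the one before it is completed fails the run):
1. all three beads lie in the flask's bulb (distance between each of bead_0, bead_1, bead_2 and flask_bulb below 0.036 m), for 0.2 s.
2. the scoop stands flat on the worktop, let go (height (world z) of scoop below 0.006 m and angle between scoop's own z axis and vertical below 0.12 rad and contact force between the fingers and scoop below 0.1 N), for 0.2 s.
3. the flask has been lifted out of the cork ring (height (world z) of flask above 0.025 m and contact force between flask and cork_ring below 0.05 N and contact force between the fingers and flask above 1 N), for 0.1 s.
At the end, for the whole second after the job is handed in: The robot still holds the flask (at least 2 N on the fingers), still and upright within 0.12 rad, its bulb within 8 mm of the ring's axis and pressing the ring (over 4 N) at least 21 mm down of its 25; the three beads are in the bulb; the scoop is flat on the worktop (within 6 mm and 0.12 rad) (all of step 1 and value of joint spring_ring above 0.021 m and angle between each of flask, scoop's own z axis and vertical below 0.12 rad and horizontal distance between flask_bulb and ring_seat below 0.008 m and contact force between flask and cradle above 4 N and contact force between the fingers and flask above 2 N and linear speed of flask below 0.02 m/s and height (world z) of scoop below 0.006 m); the arm keeps its last pose, push and grip.
It fails at once if the small amber vial is moved or knocked over (distance of amber_vial from where it was at the start of the episode above 0.03 m or angle between amber_vial's own z axis and vertical above 0.4 rad).
It fails at once if the beaker is moved or knocked over (distance of beaker_100 from where it was at the start of the episode above 0.03 m or angle between beaker_100's own z axis and vertical above 0.4 rad).
It fails at once if the dropper bottle is moved or knocked over (distance of dropper_bottle from where it was at the start of the episode above 0.03 m or angle between dropper_bottle's own z axis and vertical above 0.4 rad).
It also fails if it takes over 64 s, if anything falls off the work surface, if the arm or the gripper's body presses on something with over 40 N, if the wrist force passes 120 N, or if a joint passes its speed limit or range.

## Robot

A 7-joint arm with a two-finger parallel gripper is mounted at the origin on a cart in front of the work surface, level with it; the furniture and walls round the work are solid. World frame = base frame: x ahead of the robot, y to its left, z up, the work surface at z = 0. Lengths are in m, angles in rad, forces in N, time in s.
With the tool pointing down it reaches from about 0.425 to 1.025 m from the base axis. Payload 9.4 kg.
Tool frame: the origin (TCP) lies midway between the tips of the shut fingers; the grasp point (between the pads) lies 19 mm behind it (bot.hold_point_z is the distance from the TCP to the grasp point, in m); z points along the fingers, y is the line along which they close (so a half turn about z gives the same grasp; the last joint's range is limited). The gripper opens to 85 mm and grips with 20 to 120 N. Pads are 22 mm wide; open, the fingers measure 114 mm over their backs; the gripper's body (76 mm by 85 mm) begins 54 mm behind the grasp point. The pads swing forward as they close: fully open they stand 13 mm farther back than shut.
Start: joints at [1.198, 0.599, -0.003, 1.599, 0.002, 0.943, -0.08], TCP at [0.211, -0.694, 0.231] pointing down, gripper open.
Joint ranges: [-2.57, 2.57], [-0.35, 1.97], [-1.29, 1.29], [0.11, 2.56], [-1.05, 4.19], [0.11, 1.86], [-2.63, 2.63]. Speed limits (rad/s): [2.22, 2.22, 3.01, 3.01, 3.14, 3.14, 3.14].

## Interface

Orientations are given as a unit quaternion [x, y, z, w].
In Python, from workcell import bot gives the robot as it stands.
- The arm moves only by the shell command python3 -m jog 'ROWS' [FORCE]. ROWS is a JSON object of lists of equal length, an entry for each row: "rot": the turn, a rotation vector about the tool's x, y, z in degrees, a list of three; "dp": the shift along the tool's x, y, z in m, a list of three; "grip": the closure, from 0 (fully open) to 1 (shut). In form: {"rot": [[rx, ry, rz], ...], "dp": [[dx, dy, dz], ...], "grip": [grip, ...]}. A call has 1 to 5 rows; each row is the pose to reach, as a shift and turn from the pose commanded when the call began, along the tool's axes at that moment; what a row does not reach only later rows make up. A row lasts 1/12 s, in which the tool goes at most 41.7 mm and 7.16 degrees, less where a joint would pass 70% of its speed; a pose out of reach is approached as far as the arm can. A call with a gripper value outside its range is refused whole. The fingers move at their own pace and stop on an object; FORCE is the grip in N (left out, the last holds). Time passes only in rows, so rows that repeat a pose let the fingers close. It gives the time, the measured TCP pose, the force, the opening and the grip force at its end, in the units of the state.
- bot.state(): the state, without advancing time (a new reading comes with each control period).
- bot.get_image(name): name is "scene" or "top"; returns (picture, depth): 384x512x3 uint8, blue, green, red; 384x512 float32, m along the optical axis (not along the pixel's ray), 0 where there is no reading.
- bot.calibration(name): a dict with "vfov" (degrees; the focal length in pixels is half the picture's height over the tangent of half this angle, whatever the lens; pixels are square), "cx", "cy" (the principal point, pixels), "rvec" (rotation vector, rad) and "tvec" (3), from world to camera coordinates, as OpenCV has them. Camera axes: x right, y down, z forward; pixel columns grow to the right and rows downward; lengths in m; the calibration is good to about 2 mm. A picture is of the moment at which its call begins. calibration takes no time and is no camera call.
- bot.close_job(): hands the job in; it is judged then, once.
Trained networks look in the newest picture that a camera, given by its name, has taken for a name from the list of things; names that differ only in an ending like _2 or _b are one class to them, and where a whole thing is asked for, a point or a joint stands for the part that bears it (a point fixed in the world has none). Each returns a list of dicts, best first, with "confidence" (0 to 1); they miss things now and then, are a little off and sometimes report something else, mostly with a low value. They report only what shows in the picture. A call takes as long as a camera call.
- bot.look_for(camera, thing): "at" ([column, row] in pixels, amid what is visible of it).
- bot.masks_of(camera, thing): "pixels" (384x512 bool, what is visible of it) and "at" ([column, row] in pixels, amid what is visible of it).
The state is a dict: "t": time; "qpos": joint angles; "joint_velocities": joint speeds; "joint_efforts": joint torques, N m; "tool_pos": TCP position; "ee_rot": TCP orientation; "contact_force": force on the tool from outside, world axes, zero at the start; "ft_torque": the same for the moment, N m; "finger_gap": opening from 0.0 (shut) to 1.0 (fully open); "gripper_force": force on a finger pad.
Only numpy, scipy, OpenCV 4.12 (cv2) and the standard library are available. Lean on these libraries where they do the work, as an engineer would, in place of code of your own. Each camera call takes 0.05 s, during which the arm holds its last target. There are 200 camera calls.

## Working session

There is one attempt and no reset: what is moved stays moved. The work goes in short steps, Python scripts to look and compute and a shell command to move; the robot and the scene stay as the last step left them, time stands still between calls to the robot, and variables do not carry over. Pictures are saved under pics/ and viewed, at most 10 in all, crops included, and the job is handed in when it is done.

```bash
mkdir -p pics
cat > h.py <<'E'
import numpy as np, cv2
from scipy.spatial.transform import Rotation as R
from workcell import bot
def cal(n):
    c=bot.calibration(n); f=192/np.tan(np.radians(c['vfov'])/2)
    K=np.array([[f,0,c['cx']],[0,f,c['cy']],[0,0,1.]])
    M=cv2.Rodrigues(np.array(c['rvec'],float))[0]; return K,M,np.array(c['tvec'],float).ravel()
def ray(n,p):
    K,M,t=cal(n); d=M.T@np.linalg.inv(K)@[p[0],p[1],1]; return -M.T@t,d
def atz(n,p,z):
    o,d=ray(n,p); return o+d*(z-o[2])/d[2]
def cloud(n,D,mask):
    K,M,t=cal(n); v,u=np.nonzero(mask&(D>0)); z=D[v,u]
    c=np.stack([(u-K[0,2])/K[0,0]*z,(v-K[1,2])/K[1,1]*z,z]); return (M.T@(c-t[:,None])).T
def proj(n,P):
    K,M,t=cal(n); c=M@np.asarray(P)+t; q=K@c; return q[:2]/q[2]
E
python3 - <<'E'
from h import *
s=bot.state(); print({k:np.round(v,3) for k,v in s.items()}, bot.hold_point_z)
for n in ['scene','top']:
    I,D=bot.get_image(n); cv2.imwrite(f'pics/{n}0.png',cv2.resize(I,None,fx=1.5,fy=1.5)); np.save(n+'D.npy',D)
    o,_=ray(n,(0,0)); print(n,o, bot.calibration(n))
    for th in ['flask','cork_ring','cradle','scoop','bead_0','amber_vial','beaker_100','dropper_bottle','ring_seat','flask_rim','scoop_lip','scoop_grip']:
        for r in bot.masks_of(n,th)[:3]:
            c=cloud(n,D,r['pixels']); print(th,np.round(r['confidence'],2),np.round(r['at']), r['pixels'].sum(), np.round(np.median(c,0),3) if len(c) else '', np.round(np.percentile(c,[3,97],axis=0),3).tolist() if len(c) else '')
E
```

```text
{'t': np.float64(0.0), 'qpos': array([ 1.198,  0.6  , -0.003,  1.6  ,  0.002,  0.943, -0.08 ]), 'joint_velocities': array([-0.002, -0.001, -0.001, -0.   , -0.   ,  0.001,  0.001]), 'joint_efforts': array([-0.0000e+00, -7.7645e+01,  1.5650e+00, -2.5801e+01,  1.2000e-02,
        9.0000e-03, -0.0000e+00]), 'tool_pos': array([ 0.211, -0.693,  0.23 ]), 'ee_rot': array([ 0.989,  0.147, -0.   , -0.001]), 'contact_force': array([-0.192, -0.3  , -0.422]), 'ft_torque': array([-0.042,  0.008,  0.011]), 'gripper_force': np.float64(0.0), 'finger_gap': np.float64(1.003)} 0.0187
scene [0.12543204 0.70320411 0.49187876] {'vfov': 52.931607368787546, 'cx': 260.69230508488494, 'cy': 191.23753247011558, 'rvec': array([ 0.74607247, -2.32203279,  1.4306515 ]), 'tvec': array([0.50609052, 0.21582264, 0.67042293])}
flask 0.94 [261. 217.] 1564 [0.523 0.135 0.076] [[0.5, 0.093, 0.03], [0.559, 0.153, 0.139]]
cork_ring 0.67 [260. 246.] 533 [0.51  0.149 0.018] [[0.49, 0.102, 0.002], [0.564, 0.162, 0.026]]
cradle 0.74 [214. 295.] 4762 [0.482 0.326 0.01 ] [[0.433, 0.266, 0.004], [0.556, 0.384, 0.069]]
cradle 0.48 [
[... 1988 characters left out ...]
beaker_100 0.98 [235. 154.] 539 [0.692 0.133 0.036] [[0.656, 0.11, 0.0], [0.707, 0.157, 0.072]]
dropper_bottle 0.6 [295. 133.] 191 [ 0.718 -0.011  0.038] [[0.711, -0.026, 0.001], [0.736, 0.001, 0.068]]
dropper_bottle 0.57 [246. 211.] 834 [0.532 0.117 0.094] [[0.501, 0.086, 0.014], [0.558, 0.148, 0.141]]
ring_seat 0.49 [272. 142.] 189 [0.701 0.046 0.048] [[0.693, 0.032, 0.01], [0.717, 0.06, 0.062]]
flask_rim 0.71 [248. 209.] 920 [0.533 0.117 0.076] [[0.5, 0.085, 0.013], [0.56, 0.149, 0.141]]
scoop_lip 0.82 [339. 248.] 771 [ 0.44  -0.098  0.008] [[0.397, -0.121, 0.001], [0.484, -0.069, 0.026]]
scoop_grip 0.61 [340. 246.] 802 [ 0.44  -0.098  0.009] [[0.397, -0.12, 0.001], [0.484, -0.07, 0.026]]
```

View pics/scene0.png

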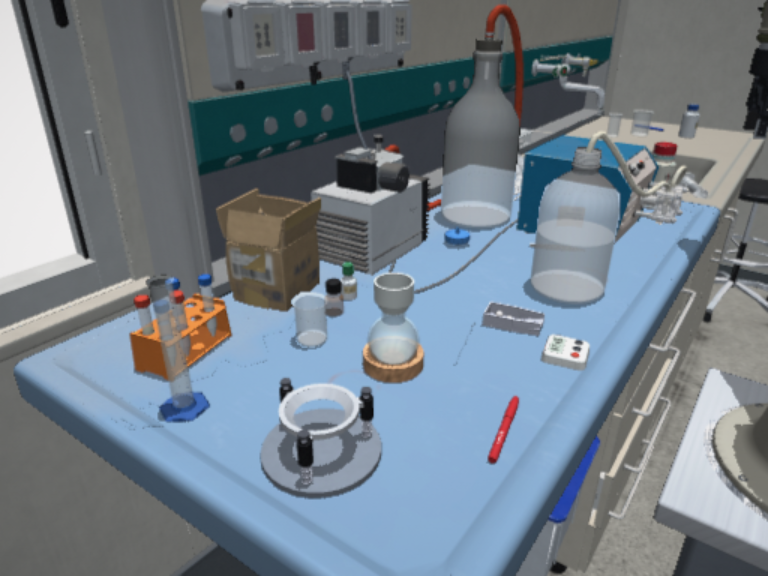

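View pics/top0.png

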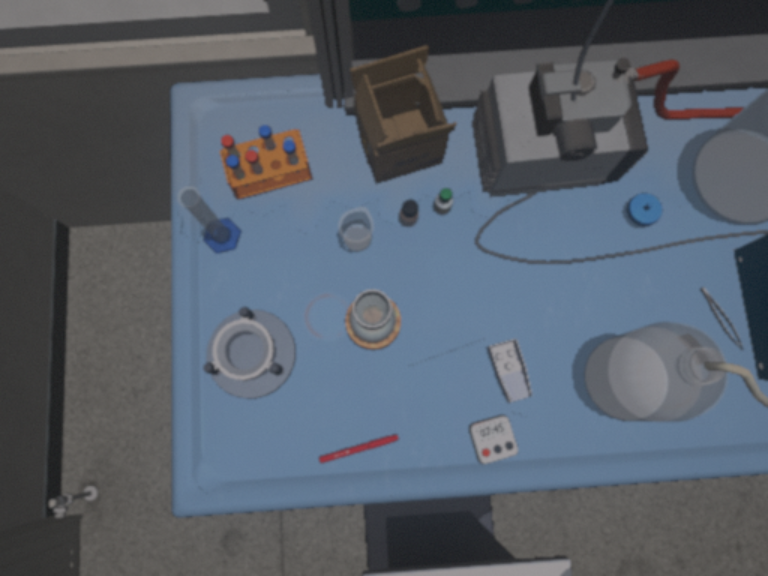

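The overview shows the flask in its ring at about (375,315) in the enlarged top view, the cradle at (245,350) to the left, and the scoop with beads at (508,370). A clear bottle stands to the right of the scoop and the beaker behind the flask. Next I measure the details.

Run:
```python
from h import *
def circ(P):
    x=P[:,:2]; 
    for _ in range(5):
        A=np.c_[2*x,np.ones(len(x))]; s=np.linalg.lstsq(A,(x**2).sum(1),rcond=None)[0]; r=np.sqrt(s[2]+s[0]**2+s[1]**2)
        e=abs(np.hypot(*(x-s[:2]).T)-r); x=x[e<max(2*np.median(e),.001)]
    return np.round([s[0],s[1],r,len(x)],4)
crops=[]
for n in ['top','scene']:
    I,D=bot.get_image(n)
    W=cloud(n,D,D>0); 
    near=lambda x,y,r,lo,hi: W[(np.hypot(W[:,0]-x,W[:,1]-y)<r)&(W[:,2]>lo)&(W[:,2]<hi)]
    f=near(.53,.118,.06,.132,.15); print(n,'rim',circ(f),np.median(f[:,2]))
    f=near(.53,.118,.06,.016,.03); print(n,'cork',circ(f),np.median(f[:,2]),len(f))
    f=near(.495,.315,.055,.060,.076); print(n,'ring',circ(f),np.median(f[:,2]), np.percentile(f,[2,98],axis=0).round(3).tolist())
    f=near(.495,.315,.085,.005,.014); print(n,'base',f.mean(0).round(4),np.median(f[:,2]), np.percentile(f,[1,99],axis=0).round(3).tolist())
    m=bot.masks_of(n,'scoop')[0]['pixels']; 
    P=cloud(n,D,m); P=P[(P[:,2]>.004)&(P[:,2]<.04)]
    r=cv2.minAreaRect((P[:,:2]*1000).astype(np.float32)); print(n,'scoop',r, P[:,2].max())
    Q=P[P[:,2]>.017]; print('high pts rect',cv2.minAreaRect((Q[:,:2]*1000).astype(np.float32)),len(Q))
    for t in ['bead_0','scoop_lip','scoop_grip','flask_rim','ring_seat']:
        for q in bot.look_for(n,t)[:3]: print(t,round(q['confidence'],2),np.round(q['at'],1),atz(n,q['at'],{'b':.014,'s':.015,'f':.14,'r':.056}[t[0]]).round(3))
    c=proj(n,[.44,-.095,.01]).astype(int); k=I[c[1]-32:c[1]+32,c[0]-32:c[0]+32]; crops.append(cv2.resize(k,(390,390),interpolation=cv2.INTER_CUBIC)); print('crop',n,c)
cv2.imwrite('pics/scoop.png',np.hstack(crops))
```

```text
top rim [5.332e-01 1.171e-01 2.630e-02 1.330e+02] 0.14011906371300067
top cork [5.331e-01 1.172e-01 4.120e-02 1.750e+02] 0.02526069424376726 295
top ring [4.969e-01 3.165e-01 4.090e-02 5.220e+02] 0.0672424465545105 [[0.455, 0.274, 0.06], [0.544, 0.362, 0.072]]
top base [0.4926 0.3106 0.0106] 0.010709160119765746 [[0.429, 0.248, 0.006], [0.564, 0.386, 0.014]]
top scoop ((439.7222595214844, -97.07530212402344), (93.56217193603516, 47.45842361450195), 12.838540077209473) 0.031111670157623554
high pts rect ((440.6240234375, -96.86978149414062), (91.7123031616211, 47.45842361450195), 12.838540077209473) 150
bead_0 0.43 [246.5 207.2] [0.551 0.12  0.014]
scoop_lip 0.82 [338.1 250.3] [ 0.431 -0.091  0.015]
scoop_grip 0.68 [342.1 247.2] [ 0.438 -0.102  0.015]
flask_rim 0.8 [248.6 207.1] [0.529 0.115 0.14 ]
ring_seat 0.31 [249.1 214.5] [0.526 0.115 0.056]
crop top [338 246]
scene rim [5.344e-01 1.185e-01 2.640e-02 1.410e+02] 0.1370072059378307
scene cork [5.334e-01 1.199e-01 4.160e-02 1.710e+02] 0.02404285054652338 378
scene ring [4.957e-01 3.201e-01 4.190e-02 4.120e+02] 0.0664707279657417 [[0.454, 0.274, 0.06], [0.544, 0.363, 0.069]]
scene base [0.4897 0.3269 0.0097] 0.009735562556033125 [[0.429, 0.257, 0.006], [0.563, 0.388, 0.012]]
scene scoop ((440.5438537597656, -95.24520111083984), (93.56111907958984, 50.93803787231445), 10.653475761413574) 0.025530984832045047
high pts rect ((440.96539306640625, -95.42758178710938), (92.2414779663086, 49.98646926879883), 11.408712387084961) 208
scoop_lip 0.93 [343.3 214.3] [ 0.432 -0.084  0.015]
scoop_grip 0.63 [341.6 213.8] [ 0.436 -0.084  0.015]
flask_rim 0.56 [259.4 216.8] [0.469 0.219 0.14 ]
ring_seat 0.92 [202.2 267.3] [0.531 0.308 0.056]
crop scene [341 213]
```

View pics/scoop.png

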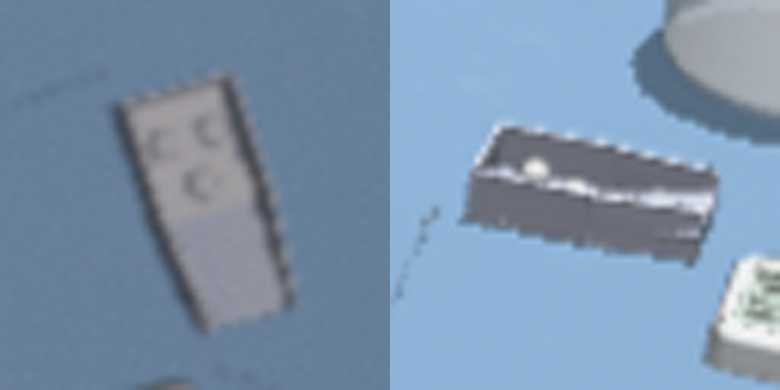

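The crop shows the scoop nose pointing toward the robot and the beads in the rear part. Next I fit the scoop outline and map obstacles along the way.

Run:
```python
from h import *
from scipy.optimize import minimize
s=bot.state(); Rt=R.from_quat(s['ee_rot']).as_matrix(); print('tool x',Rt[:,0].round(3),'yaw',np.degrees(np.arctan2(Rt[1,0],Rt[0,0])))
poly=np.array([[45,-23],[45,23],[-5,23],[-48,18],[-48,-18],[-5,-23]],np.float32)/1000
def fit(P):
    def c(v):
        a=v[2];M=np.array([[np.cos(a),np.sin(a)],[-np.sin(a),np.cos(a)]]);Q=((P[:,:2]-v[:2])@M.T).astype(np.float32)
        d=np.array([cv2.pointPolygonTest(poly.reshape(-1,1,2),(float(q[0]),float(q[1])),True) for q in Q])
        return np.abs(d-.001).clip(0,.006).sum()
    return min((minimize(c,[.44,-.096,a],method='Nelder-Mead',options=dict(xatol=1e-5,fatol=1e-6)) for a in np.radians([8,12,16,20])),key=lambda r:r.fun)
A=[]
for n in ['top','scene']:
    I,D=bot.get_image(n); m=cv2.dilate(bot.masks_of(n,'scoop')[0]['pixels'].astype(np.uint8),np.ones((3,3)))>0
    P=cloud(n,D,m); Q=P[(P[:,2]>.020)&(P[:,2]<.032)]; A.append(Q)
    r=fit(Q); print(n,len(Q),r.x[:2].round(4),np.degrees(r.x[2]).round(1),r.fun/len(Q))
    a=r.x[2];print('grip',(r.x[:2]+.018*np.array([np.cos(a),np.sin(a)])).round(4))
    W=cloud(n,D,D>0); 
    print(n,'height map rows x .1..0.7 step .1, cols y -.8...0')
    for x in np.arange(.1,.9,.1):
        print(round(x,1),[ (lambda k: round(float(np.percentile(k,99)),2) if len(k)>3 else None)(W[(W[:,0]>=x)&(W[:,0]<x+.1)&(W[:,1]>=y)&(W[:,1]<y+.1)&(W[:,2]<.8)][:,2]) for y in np.arange(-.8,.4,.1)])
```

```text
tool x [ 0.957  0.291 -0.   ] yaw 16.947575065355906
top 126 [ 0.4411 -0.0958] 12.0 0.0007697284551459783
grip [ 0.4587 -0.0921]
top height map rows x .1..0.7 step .1, cols y -.8...0
0.1 [-0.89, -0.89, -0.89, -0.89, -0.89, -0.89, 0.0, 0.0, 0.0, 0.0, -0.89, -0.89, -0.89]
0.2 [None, None, None, 0.01, 0.01, 0.01, 0.01, 0.01, 0.01, 0.01, 0.01, 0.01, 0.01]
0.3 [None, None, 0.01, 0.01, 0.28, 0.26, 0.01, 0.02, 0.01, 0.01, 0.01, 0.01, 0.01]
0.4 [None, None, None, 0.06, 0.29, 0.29, 0.03, 0.03, 0.01, 0.05, 0.08, 0.08, 0.01]
0.5 [None, None, None, 0.09, 0.01, 0.01, 0.01, 0.01, 0.14, 0.14, 0.07, 0.08, 0.01]
0.6 [None, None, 0.09, 0.17, 0.03, 0.01, 0.01, 0.01, 0.05, 0.07, 0.01, 0.19, 0.01]
0.7 [None, None, None, 0.21, 0.15, 0.2, 0.21, 0.17, 0.17, 0.11, 0.12, 0.19, 0.01]
0.8 [None, None, 0.02, 0.15, 0.2, 0.24, 0.33, 0.16, 0.17, 0.17, 0.12, 0.12, 0.01]
scene 128 [ 0.4424 -0.0952] 11.6 0.001092728041340261
grip [ 0.4601 -0.0916]
scene height map rows x .1..0.7 step .1, cols y -.8...0
0.1 [-0.9, 0.29, -0.9, None, None, None, 0.0, 0.01, 0.01, 0.0, None, None, None]
0.2 [0.35, 0.47, 0.01, 0.01, 0.01, 0.01, 0.01, 0.01, 0.01, 0.01, 0.01, 0.01, None]
0.3 [0.16, 0.15, 0.18, 0.17, 0.27, 0.24, 0.0, 0.02, 0.01, 0.01, 0.01, 0.0, 0.01]
0.4 [0.19, 0.19, 0.19, 0.19, 0.29, 0.28, 0.02, 0.02, 0.0, 0.05, 0.08, 0.08, 0.01]
0.5 [0.19, 0.19, 0.19, 0.19, 0.0, 0.0, 0.0, 0.0, 0.14, 0.14, 0.07, 0.08, 0.01]
0.6 [None, 0.19, 0.29, 0.27, 0.03, 0.01, 0.01, 0.01, 0.05, 0.07, 0.0, 0.19, 0.01]
0.7 [0.03, 0.44, 0.47, 0.37, 0.15, 0.2, 0.21, 0.17, 0.17, 0.12, 0.11, 0.19, 0.01]
0.8 [None, -0.0, 0.02, 0.37, 0.48, 0.48, 0.48, 0.48, 0.48, 0.17, 0.11, 0.11, 0.01]
```

Scoop yaw is about 12°, with its grip at about (0.459, -0.092). The clear bottle (0.29 tall) lies on the way, so I go up and over it.

```bash
cat > to.py <<'E'
# usage: to.py x y z yaw pitch : dp (m) and rot (deg) in present tool axes; yaw = heading of tool x, pitch = turn about tool y
import sys; from h import *
x,y,z,yaw,p=map(float,sys.argv[1:6]); s=bot.state(); C=R.from_quat(s['ee_rot'])
T=R.from_euler('z',yaw,degrees=True)*R.from_euler('x',180,degrees=True)*R.from_euler('y',p,degrees=True)
print('dp',C.inv().apply(np.array([x,y,z])-s['tool_pos']).round(4),'rot',(C.inv()*T).as_rotvec(degrees=True).round(2),'t',round(s['t'],2),'pos',s['tool_pos'].round(4),'q',s['qpos'].round(2),'F',s['contact_force'].round(1),'gap',s['finger_gap'].round(3),'gf',s['gripper_force'].round(1))
E
python3 -m jog '{"rot":[[0,0,0],[0,0,0],[0,0,0],[0,0,0],[0,0,0]],"dp":[[0,0,-0.04],[0,0,-0.08],[0,0,-0.12],[0,0,-0.16],[0,0,-0.2]],"grip":[0,0,0,0,0]}' && python3 -m jog '{"rot":[[0,0,1],[0,0,2],[0,0,3],[0,0,4],[0,0,5]],"dp":[[0.025,-0.031,0],[0.05,-0.062,0],[0.075,-0.093,0],[0.1,-0.124,0],[0.125,-0.155,0]],"grip":[0,0,0,0,0]}'; python3 to.py 0.459 -0.092 0.1 11.8 0
```

```text
t: 2.62
tool_pos: [0.2112, -0.6931, 0.4335]
ee_rot: [0.989, 0.147, -0.0, 0.0]
contact_force: [1.6, -1.3, -1.1]
finger_gap: 0.998
gripper_force: 0.0
t: 3.03
tool_pos: [0.286, -0.5069, 0.4314]
ee_rot: [0.995, 0.104, 0.0, 0.0]
contact_force: [1.2, 0.6, 0.1]
finger_gap: 1.001
gripper_force: 0.0Traceback (most recent call last):
  File "to.py", line 5, in <module>
    print('dp',C.inv().apply(np.array([x,y,z])-s['tool_pos']).round(4),'rot',(C.inv()*T).as_rotvec(degrees=True).round(2),'t',round(s['t'],2),'pos',s['tool_pos'].round(4),'q',s['qpos'].round(2),'F',s['contact_force'].round(1),'gap',s['finger_gap'].round(3),'gf',s['gripper_force'].round(1))
                                                                                                                                                                                                                                        ^^^^^^^^^^^^^^^^^^^^^
AttributeError: 'float' object has no attribute 'round'
```

```bash
sed -i "s/s\['finger_gap'\].round(3)/round(float(s['finger_gap']),3)/;s/s\['gripper_force'\].round(1)/round(float(s['gripper_force']),1)/" to.py
python3 -m jog '{"rot":[[0,0,0],[0,0,0],[0,0,0],[0,0,0],[0,0,0]],"dp":[[0.022,-0.032,0],[0.044,-0.064,0],[0.066,-0.096,0],[0.088,-0.128,0],[0.11,-0.16,0]],"grip":[0,0,0,0,0]}' && python3 -m jog '{"rot":[[0,0,0],[0,0,0],[0,0,0],[0,0,0],[0,0,0]],"dp":[[0.022,-0.032,0],[0.044,-0.064,0],[0.066,-0.096,0],[0.088,-0.128,0],[0.11,-0.16,0]],"grip":[0,0,0,0,0]}'; python3 to.py 0.459 -0.092 0.1 11.8 0
```

```text
t: 3.45
tool_pos: [0.3604, -0.3276, 0.4316]
ee_rot: [0.995, 0.104, 0.0, 0.0]
contact_force: [1.0, -0.8, 0.1]
finger_gap: 1.001
gripper_force: 0.0
t: 3.87
tool_pos: [0.4349, -0.1483, 0.4317]
ee_rot: [0.995, 0.104, 0.0, 0.0]
contact_force: [0.7, -0.3, 0.3]
finger_gap: 0.999
gripper_force: 0.0
dp [ 0.035  -0.0503  0.3317] rot [ 0.04 -0.04  0.14] t 3.87 pos [ 0.4349 -0.1483  0.4317] q [ 0.49  0.09 -0.31  1.88  0.03  1.18 -1.19] F [ 0.7 -0.3  0.3] gap 0.999 gf 0.0
```

```bash
python3 -m jog '{"rot":[[0,0,0],[0,0,0],[0,0,0],[0,0,0],[0,0,0]],"dp":[[0.018,-0.025,0.02],[0.035,-0.05,0.04],[0.035,-0.05,0.08],[0.035,-0.05,0.12],[0.035,-0.05,0.16]],"grip":[0,0,0,0,0]}' && python3 -m jog '{"rot":[[0,0,0],[0,0,0],[0,0,0],[0,0,0],[0,0,0]],"dp":[[0,0,0.04],[0,0,0.08],[0,0,0.12],[0,0,0.16],[0,0,0.18]],"grip":[0,0,0,0,0]}'; python3 to.py 0.459 -0.092 0.003 11.8 0
python3 - <<'E'
from h import *
I,D=bot.get_image('scene'); c=proj('scene',[.459,-.092,.06]).astype(int); cv2.imwrite('pics/pre.png',cv2.resize(I[c[1]-50:c[1]+50,c[0]-60:c[0]+60],(720,600),interpolation=cv2.INTER_CUBIC))
E
```

```text
t: 4.28
tool_pos: [0.4588, -0.0933, 0.2704]
ee_rot: [0.994, 0.105, 0.001, 0.0]
contact_force: [1.2, -0.9, -0.6]
finger_gap: 0.998
gripper_force: 0.0
t: 4.7
tool_pos: [0.4573, -0.0937, 0.0879]
ee_rot: [0.995, 0.104, -0.002, -0.001]
contact_force: [0.5, 0.4, -0.3]
finger_gap: 1.001
gripper_force: 0.0
dp [ 0.0023 -0.0012  0.0849] rot [-0.09  0.17  0.16] t 4.7 pos [ 0.4573 -0.0937  0.0879] q [ 0.23  0.55 -0.21  2.29  0.34  0.33 -1.63] F [ 0.5  0.4 -0.3] gap 1.001 gf 0.0
```

View pics/pre.png

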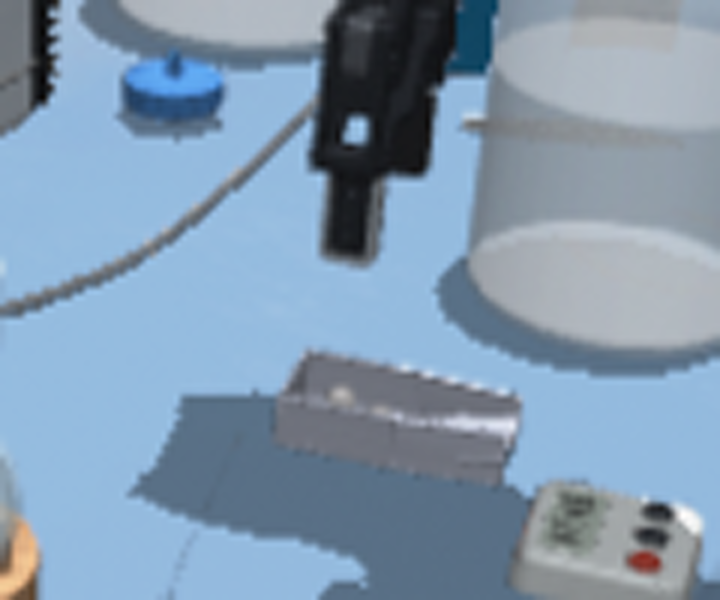

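The gripper straddles the scoop's rear half; the fingers are above (350,260) and the scoop lies at (275–520, 350–480). Now I descend and close.

```bash
python3 -m jog '{"rot":[[0,0,0],[0,0,0],[0,0,0],[0,0,0],[0,0,0]],"dp":[[0.001,-0.001,0.03],[0.002,-0.001,0.06],[0.002,-0.001,0.075],[0.002,-0.001,0.085],[0.002,-0.001,0.085]],"grip":[0,0,0,0,0]}' 40; python3 to.py 0.459 -0.092 0.003 11.8 0;  python3 -m jog '{"rot":[[0,0,0],[0,0,0],[0,0,0],[0,0,0],[0,0,0]],"dp":[[0,0,0],[0,0,0],[0,0,0],[0,0,0],[0,0,0]],"grip":[0.2,0.4,0.6,0.8,1]}' 40 && python3 -m jog '{"rot":[[0,0,0],[0,0,0],[0,0,0],[0,0,0],[0,0,0]],"dp":[[0,0,0],[0,0,0],[0,0,0],[0,0,0],[0,0,0]],"grip":[1,1,1,1,1]}' 40;python3 to.py 0.459 -0.092 0.003 11.8 0
```

```text
t: 5.17
tool_pos: [0.4604, -0.0924, 0.0053]
ee_rot: [0.995, 0.104, -0.001, -0.0]
contact_force: [-0.1, 0.7, -0.2]
finger_gap: 0.997
gripper_force: 0.0
dp [-0.0013 -0.0007  0.0023] rot [-0.01  0.09  0.19] t 5.17 pos [ 0.4604 -0.0924  0.0053] q [ 0.13  0.71 -0.07  2.33  0.43  0.11 -1.72] F [-0.1  0.7 -0.2] gap 0.997 gf 0.0
t: 5.58
tool_pos: [0.461, -0.0929, 0.0076]
ee_rot: [0.995, 0.104, 0.001, 0.0]
contact_force: [-1.0, -0.4, 8.1]
finger_gap: 0.53
gripper_force: 40.2
t: 6.0
tool_pos: [0.461, -0.0929, 0.0076]
ee_rot: [0.995, 0.104, 0.001, 0.0]
contact_force: [-1.6, 0.5, 8.4]
finger_gap: 0.523
gripper_force: 40.3
dp [-0.0018 -0.0013  0.0046] rot [ 0.05 -0.13  0.13] t 6.0 pos [ 0.461  -0.0929  0.0076] q [ 0.13  0.71 -0.07  2.33  0.43  0.11 -1.72] F [-1.6  0.5  8.4] gap 0.523 gf 40.3
```

Gripped: the opening is about 44 mm. Joint 6 is at its lower limit, so an outward tilt over the flask isn't possible here. I'll turn the scoop half round (nose outward) and pour with the tool leaning the other way. First a gentle lift.

```bash
python3 -m jog '{"rot":[[0,0,0],[0,0,0],[0,0,0],[0,0,0],[0,0,0]],"dp":[[0,0,-0.01],[0,0,-0.03],[0,0,-0.055],[0,0,-0.08],[0,0,-0.105]],"grip":[1,1,1,1,1]}' && python3 -m jog '{"rot":[[0,0,0],[0,0,0],[0,0,0],[0,0,0],[0,0,-3]],"dp":[[0,0,-0.025],[0,0,-0.05],[0,0,-0.075],[0,0,-0.1],[0,0,-0.12]],"grip":[1,1,1,1,1]}' &&  python3 -m jog '{"rot":[[0,0,-5],[0,0,-11],[0,0,-18],[0,0,-25],[0,0,-32]],"dp":[[0,0,-0.015],[0,0,-0.02],[0,0,-0.02],[0,0,-0.02],[0,0,-0.02]],"grip":[1,1,1,1,1]}'; python3 to.py 0.4645 0.1033 0.26 191.8 0
```

```text
t: 6.42
tool_pos: [0.46, -0.0928, 0.1131]
ee_rot: [0.995, 0.104, 0.0, 0.0]
contact_force: [0.5, 0.2, -3.1]
finger_gap: 0.527
gripper_force: 42.1
t: 6.83
tool_pos: [0.46, -0.0927, 0.2339]
ee_rot: [0.992, 0.13, 0.001, 0.0]
contact_force: [0.1, -0.8, -2.8]
finger_gap: 0.531
gripper_force: 42.1
t: 7.25
tool_pos: [0.4598, -0.0928, 0.2522]
ee_rot: [0.916, 0.401, 0.0, 0.001]
contact_force: [-0.1, 0.4, -2.1]
finger_gap: 0.524
gripper_force: 42.2
dp [ 0.1473 -0.1296 -0.008 ] rot [ 2.0000e-02  1.0000e-01 -1.4452e+02] t 7.25 pos [ 0.4598 -0.0928  0.2522] q [ 0.52  0.31 -0.56  2.12  0.24  0.77 -0.94] F [-0.1  0.4 -2.1] gap 0.524 gf 42.2
```

```bash
python3 -m jog '{"rot":[[0,0,-7],[0,0,-14],[0,0,-21],[0,0,-28],[0,0,-35]],"dp":[[0.007,-0.006,0],[0.02,-0.018,-0.002],[0.035,-0.031,-0.004],[0.05,-0.044,-0.006],[0.065,-0.057,-0.008]],"grip":[1,1,1,1,1]}' >/dev/null && python3 -m jog '{"rot":[[0,0,-7],[0,0,-14],[0,0,-21],[0,0,-28],[0,0,-35]],"dp":[[0,0,0],[0,0,0],[0,0,0],[0,0,0],[0,0,0]],"grip":[1,1,1,1,1]}' && python3 -m jog '{"rot":[[0,0,-7],[0,0,-14],[0,0,-21],[0,0,-28],[0,0,-35]],"dp":[[0,0,0],[0,0,0],[0,0,0],[0,0,0],[0,0,0]],"grip":[1,1,1,1,1]}'; python3 to.py 0.4645 0.1033 0.26 191.8 0
```

```text
t: 8.08
tool_pos: [0.4624, -0.0065, 0.2598]
ee_rot: [0.52, 0.854, -0.0, 0.0]
contact_force: [0.2, -0.2, -2.7]
finger_gap: 0.53
gripper_force: 42.1
t: 8.5
tool_pos: [0.4625, -0.0067, 0.2598]
ee_rot: [0.24, 0.971, -0.001, 0.0]
contact_force: [0.4, -0.4, -2.4]
finger_gap: 0.527
gripper_force: 42.1
dp [ 0.0494  0.0983 -0.0004] rot [-9.000e-02  3.000e-02 -3.952e+01] t 8.5 pos [ 0.4625 -0.0067  0.2598] q [ 0.7   0.42 -1.07  2.1   0.48  0.89  0.43] F [ 0.4 -0.4 -2.4] gap 0.527 gf 42.1
```

```bash
python3 -m jog '{"rot":[[0,0,0],[0,0,0],[0,0,0],[0,0,0],[0,0,0]],"dp":[[0.004,0.008,0],[0.012,0.024,0],[0.021,0.042,0],[0.03,0.06,0],[0.039,0.078,0]],"grip":[1,1,1,1,1]}' >/dev/null && python3 -m jog '{"rot":[[0,0,0],[0,0,-7],[0,0,-14],[0,0,-20],[0,0,-20]],"dp":[[0.006,0.013,0],[0.01,0.02,0],[0.01,0.02,0],[0.01,0.02,0],[0.01,0.02,0]],"grip":[1,1,1,1,1]}'; python3 to.py 0.4645 0.1033 0.26 191.8 0
```

```text
t: 9.33
tool_pos: [0.4654, 0.1039, 0.2594]
ee_rot: [0.069, 0.998, -0.0, -0.0]
contact_force: [-0.1, 0.9, -1.3]
finger_gap: 0.529
gripper_force: 42.1
dp [ 0.0008 -0.0007 -0.0006] rot [-2.000e-02 -1.000e-02 -1.976e+01] t 9.33 pos [0.4654 0.1039 0.2594] q [ 0.49  0.47 -1.15  2.08  0.54  0.94  0.48] F [-0.1  0.9 -1.3] gap 0.529 gf 42.1
```

```bash
python3 to.py 0.4637 0.1276 0.19 172 10; 
python3 -m jog '{"rot":[[0,0,0],[0,2,0],[0,5,0],[0,8,0],[0,10,0]],"dp":[[0.001,0.006,0.01],[0.003,0.015,0.03],[0.005,0.023,0.05],[0.005,0.024,0.065],[0.005,0.024,0.07]],"grip":[1,1,1,1,1]}'; python3 to.py 0.4637 0.1276 0.19 172 10
python3 - <<'E'
from h import *
k=[]
for n in ['top','scene']:
    I,D=bot.get_image(n); c=proj(n,[.51,.12,.17]).astype(int); k.append(cv2.resize(I[c[1]-45:c[1]+45,c[0]-30:c[0]+30],(400,600),interpolation=cv2.INTER_CUBIC)); print(n,c)
    s=bot.state(); T=R.from_quat(s['ee_rot']); lip=s['tool_pos']+T.apply([-.068,0,-.0074]); print('lip',lip.round(4),'px',proj(n,lip),'rimpx',proj(n,[.5338,.1178,.14]))
    W=cloud(n,D,D>0); P=T.inv().apply(W-s['tool_pos']); Q=P[(abs(P[:,1])<.035)&(P[:,0]<-.02)&(P[:,0]>-.09)&(abs(P[:,2])<.03)]
    print(len(Q),np.percentile(Q,[2,50,98],axis=0).round(4).tolist() if len(Q) else '')
cv2.imwrite('pics/pour0.png',np.hstack(k))
E
```

```text
dp [0.005  0.0233 0.0694] rot [-0.02  9.99  0.04] t 9.33 pos [0.4654 0.1039 0.2594] q [ 0.49  0.47 -1.15  2.08  0.54  0.94  0.48] F [-0.1  0.9 -1.3] gap 0.529 gf 42.1
t: 9.75
tool_pos: [0.4637, 0.1279, 0.1877]
ee_rot: [0.073, 0.993, 0.005, -0.089]
contact_force: [-0.3, -0.6, -2.0]
finger_gap: 0.524
gripper_force: 42.0
dp [ 0.0004 -0.0003 -0.0022] rot [-0.06 -0.25 -0.39] t 9.75 pos [0.4637 0.1279 0.1877] q [ 0.38  0.65 -1.07  2.04  0.54  0.97  0.43] F [-0.3 -0.6 -2. ] gap 0.524 gf 42.0
top [246 213]
lip [0.5321 0.1173 0.1824] px [246.98644487 202.21397925] rimpx [247.00713372 205.00915156]
0 
scene [271 177]
lip [0.5322 0.1176 0.1837] px [263.37217236 167.87725846] rimpx [262.45868457 187.1794584 ]
265 [[-0.0692, -0.0206, -0.0152], [-0.0437, 0.0207, -0.005], [-0.0211, 0.0245, 0.0082]]
```

View pics/pour0.png

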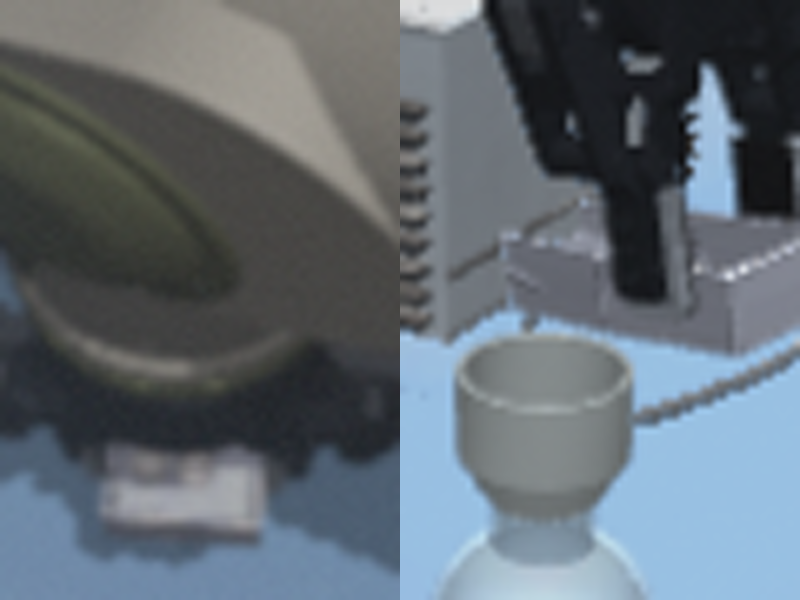

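The lip sits at about (0.532, 0.118) over the funnel, and the beads are still in the rear of the scoop. Now I work out the pour poses, pivoting about the lip.

```bash
for a in "0.465 0.1275 0.172 172 16" "0.4657 0.1273 0.1636 172 22" "0.4709 0.1266 0.172 172 34" "0.478 0.1256 0.180 172 45" "0.482 0.125 0.182 172 50"; do python3 to.py $a | cut -d't' -f1,2; done
```

```text
dp [-0.0032  0.0001  0.0161] rot [ 0.03  5.84 -0.34] 
dp [-0.0054 -0.      0.0242] rot [ 0.05 11.84 -0.34] 
dp [-0.0091  0.      0.015 ] rot [ 0.09 23.84 -0.34] 
dp [-0.0148  0.0001  0.0059] rot [ 0.12 34.84 -0.33] 
dp [-0.0184  0.      0.0032] rot [ 0.13 39.84 -0.32]
```

```bash
python3 -m jog '{"rot":[[0,3,0],[0,6,0],[0,9,0],[0,12,0],[0,12,0]],"dp":[[-0.002,0,0.009],[-0.003,0,0.017],[-0.004,0,0.021],[-0.005,0,0.025],[-0.005,0,0.025]],"grip":[1,1,1,1,1]}' ; for a in "0.4709 0.1266 0.172 172 34" "0.478 0.1256 0.180 172 45" "0.482 0.125 0.182 172 50"; do python3 to.py $a ; done
```

```text
t: 10.27
tool_pos: [0.4657, 0.1277, 0.1644]
ee_rot: [0.071, 0.979, 0.014, -0.191]
contact_force: [-1.7, 0.7, 5.9]
finger_gap: 0.53
gripper_force: 43.3
dp [-0.0021 -0.0003 -0.009 ] rot [ 0.15 11.87 -0.31] t 10.27 pos [0.4657 0.1277 0.1644] q [ 0.38  0.79 -1.06  1.94  0.45  1.12  0.52] F [-1.7  0.7  5.9] gap 0.53 gf 43.3
dp [-0.0057 -0.0003 -0.0191] rot [ 0.18 22.87 -0.3 ] t 10.27 pos [0.4657 0.1277 0.1644] q [ 0.38  0.79 -1.06  1.94  0.45  1.12  0.52] F [-1.7  0.7  5.9] gap 0.53 gf 43.3
dp [-0.0087 -0.0003 -0.0225] rot [ 0.19 27.87 -0.29] t 10.27 pos [0.4657 0.1277 0.1644] q [ 0.38  0.79 -1.06  1.94  0.45  1.12  0.52] F [-1.7  0.7  5.9] gap 0.53 gf 43.3
```

The wrist reads about 8 N upward, so the scoop's nose walls rest on the rim (they run down to the underside). I back up and pour from a slightly higher lip.

```bash
python3 to.py 0.4687 0.1269 0.176 172 22;python3 -m jog '{"rot":[[0,0,0],[0,0,0],[0,0,0]],"dp":[[0.006,0,-0.006],[0.007,0,-0.01],[0.007,0,-0.01]],"grip":[1,1,1]}' ; for a in "0.4739 0.1262 0.182 172 34" "0.481 0.1252 0.191 172 45" "0.4849 0.1247 0.1953 172 50"; do python3 to.py $a ; done
python3 - <<'E'
from h import *
I,D=bot.get_image('scene'); c=proj('scene',[.52,.12,.13]).astype(int); cv2.imwrite('pics/pour1.png',cv2.resize(I[c[1]-50:c[1]+70,c[0]-60:c[0]+60],(600,600),interpolation=cv2.INTER_CUBIC))
W=cloud('scene',D,D>0); f=W[(np.hypot(W[:,0]-.534,W[:,1]-.118)<.035)&(W[:,2]>.11)&(W[:,2]<.15)]; print(np.percentile(f,[2,50,98],axis=0).round(4))
E
```

```text
dp [ 0.0015 -0.0004 -0.0119] rot [ 0.12 -0.13 -0.32] t 10.27 pos [0.4657 0.1277 0.1644] q [ 0.38  0.79 -1.06  1.94  0.45  1.12  0.52] F [-1.7  0.7  5.9] gap 0.53 gf 43.3
t: 10.52
tool_pos: [0.4624, 0.1283, 0.1775]
ee_rot: [0.069, 0.98, 0.013, -0.189]
contact_force: [0.6, -0.5, -2.0]
finger_gap: 0.531
gripper_force: 42.5
dp [-0.0092 -0.0005 -0.0085] rot [ 0.04 12.2  -0.09] t 10.52 pos [0.4624 0.1283 0.1775] q [ 0.38  0.77 -1.08  1.94  0.44  1.13  0.52] F [ 0.6 -0.5 -2. ] gap 0.531 gf 42.5
dp [-0.0125 -0.0005 -0.0195] rot [ 0.05 23.2  -0.08] t 10.52 pos [0.4624 0.1283 0.1775] q [ 0.38  0.77 -1.08  1.94  0.44  1.13  0.52] F [ 0.6 -0.5 -2. ] gap 0.531 gf 42.5
dp [-0.0145 -0.0004 -0.025 ] rot [ 0.06 28.2  -0.08] t 10.52 pos [0.4624 0.1283 0.1775] q [ 0.38  0.77 -1.08  1.94  0.44  1.13  0.52] F [ 0.6 -0.5 -2. ] gap 0.531 gf 42.5
[[0.5072 0.0919 0.1117]
 [0.5286 0.1329 0.1258]
 [0.5607 0.1449 0.1399]]
```

View pics/pour1.png

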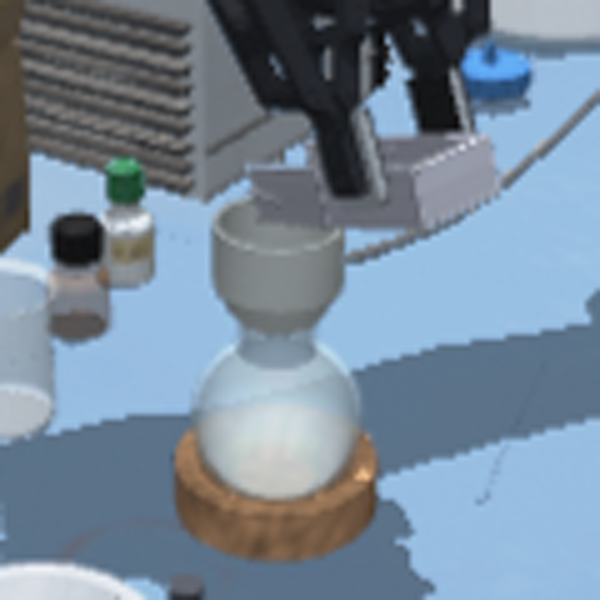

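The nose is over the funnel, the flask is still upright in its ring, and the bulb is empty. I check whether the scoop slipped in the grip.

Run:
```python
from h import *
I,D=bot.get_image('scene'); s=bot.state(); T=R.from_quat(s['ee_rot'])
m=np.zeros(D.shape,bool)
W=cloud('scene',D,D>0); P=T.inv().apply(W-s['tool_pos'])
Q=P[(P[:,1]>.010)&(P[:,1]<.032)&(P[:,0]<.05)&(P[:,0]>-.09)&(abs(P[:,2])<.035)&(W[:,2]>.143)]
for x in np.arange(-.08,.05,.01):
    k=Q[(Q[:,0]>=x)&(Q[:,0]<x+.01)]
    if len(k)>2: print(round(x+.005,3),len(k),np.percentile(k[:,2],[3,97]).round(4),np.median(k[:,1]).round(4))
```

```text
-0.065 37 [-0.0218  0.0007] 0.02
-0.055 32 [-0.0199  0.0011] 0.0208
-0.045 40 [-0.0195  0.003 ] 0.0221
-0.035 37 [-0.0191  0.003 ] 0.0233
-0.025 38 [-0.0188  0.0033] 0.0242
-0.015 17 [-0.0078  0.0042] 0.0244
-0.005 22 [-0.0077  0.0047] 0.0298
0.005 92 [-0.0334  0.0054] 0.0283
0.015 67 [-0.0271  0.0072] 0.0242
0.025 77 [-0.0153  0.0073] 0.0188
```

The scoop slipped about 4.4° nose-up in the grip, so I allow for that.

```bash
for a in "0.4676 0.1271 0.1754 172 30.4" "0.4719 0.1265 0.1826 172 39.4" "0.4763 0.1259 0.189 172 46.4" "0.4815 0.1251 0.1948 172 53.4"; do python3 to.py $a | cut -dt -f1-2; done
```

```text
dp [-0.0053 -0.0001 -0.0009] rot [ 0.01  8.54 -0.09] 
dp [-0.0067 -0.0001 -0.0092] rot [ 0.02 17.54 -0.09] 
dp [-0.0084 -0.     -0.0168] rot [ 2.000e-02  2.454e+01 -9.000e-02] 
dp [-0.0112 -0.0001 -0.0242] rot [ 3.000e-02  3.154e+01 -9.000e-02]
```

```bash
python3 -m jog '{"rot":[[0,3,0],[0,6,0],[0,8.5,0],[0,11.5,0],[0,14.5,0]],"dp":[[-0.002,0,0],[-0.004,0,-0.001],[-0.005,0,-0.001],[-0.006,0,-0.004],[-0.0065,0,-0.0065]],"grip":[1,1,1,1,1]}' && python3 -m jog '{"rot":[[0,1.5,0],[0,3,0],[0,3,0],[0,3,0],[0,3,0]],"dp":[[0,0,-0.001],[0,0,-0.003],[0,0,-0.003],[0,0,-0.003],[0,0,-0.003]],"grip":[1,1,1,1,1]}' ; for a in "0.4719 0.1265 0.1826 172 39.4" "0.4763 0.1259 0.189 172 46.4" "0.4815 0.1251 0.1948 172 53.4"; do python3 to.py $a ; done
```

```text
t: 11.03
tool_pos: [0.4708, 0.1267, 0.1795]
ee_rot: [0.067, 0.947, 0.022, -0.313]
contact_force: [-0.5, 0.2, -1.5]
finger_gap: 0.531
gripper_force: 42.5
t: 11.45
tool_pos: [0.472, 0.1268, 0.1819]
ee_rot: [0.066, 0.939, 0.024, -0.337]
contact_force: [0.3, -0.3, -1.8]
finger_gap: 0.527
gripper_force: 42.6
dp [ 0.0005 -0.0003 -0.0005] rot [ 0.   -0.03 -0.01] t 11.45 pos [0.472  0.1268 0.1819] q [ 0.37  0.93 -1.06  1.75  0.3   1.4   0.62] F [ 0.3 -0.3 -1.8] gap 0.527 gf 42.6
dp [ 0.0011 -0.0002 -0.0083] rot [ 0.    6.97 -0.01] t 11.45 pos [0.472  0.1268 0.1819] q [ 0.37  0.93 -1.06  1.75  0.3   1.4   0.62] F [ 0.3 -0.3 -1.8] gap 0.527 gf 42.6
dp [ 0.0007 -0.0003 -0.0161] rot [ 0.000e+00  1.397e+01 -1.000e-02] t 11.45 pos [0.472  0.1268 0.1819] q [ 0.37  0.93 -1.06  1.75  0.3   1.4   0.62] F [ 0.3 -0.3 -1.8] gap 0.527 gf 42.6
```

```bash
python3 -m jog '{"rot":[[0,2,0],[0,4,0],[0,5.5,0],[0,7,0],[0,7,0]],"dp":[[0,0,-0.002],[0.001,0,-0.005],[0.001,0,-0.0065],[0.001,0,-0.008],[0.001,0,-0.008]],"grip":[1,1,1,1,1]}' && python3 -m jog '{"rot":[[0,0,0],[0,0,0],[0,0,0],[0,0,0],[0,0,0]],"dp":[[0,0,0],[0,0,0],[0,0,0],[0,0,0],[0,0,0]],"grip":[1,1,1,1,1]}' >/dev/null; for a in "0.4763 0.1259 0.189 172 46.4" "0.4815 0.1251 0.1948 172 53.4"; do python3 to.py $a ; done
python3 - <<'E'
from h import *
I,D=bot.get_image('scene'); c=proj('scene',[.52,.12,.13]).astype(int); cv2.imwrite('pics/pour2.png',cv2.resize(I[c[1]-50:c[1]+70,c[0]-60:c[0]+60],(600,600),interpolation=cv2.INTER_CUBIC))
print([(round(q['confidence'],2),np.round(q['at']),atz('scene',q['at'],.02).round(3)) for q in bot.look_for('scene','bead_0')])
E
```

```text
t: 11.87
tool_pos: [0.4769, 0.1259, 0.188]
ee_rot: [0.065, 0.916, 0.028, -0.394]
contact_force: [-0.5, -1.5, -1.7]
finger_gap: 0.528
gripper_force: 42.6
dp [ 0.0004 -0.0002 -0.0001] rot [ 0.03 -0.07 -0.03] t 12.28 pos [0.4765 0.126  0.1886] q [ 0.36  0.99 -1.05  1.68  0.24  1.51  0.64] F [ 0.9  0.4 -0.5] gap 0.523 gf 42.6
dp [ 0.001  -0.0002 -0.0079] rot [ 0.03  6.93 -0.03] t 12.28 pos [0.4765 0.126  0.1886] q [ 0.36  0.99 -1.05  1.68  0.24  1.51  0.64] F [ 0.9  0.4 -0.5] gap 0.523 gf 42.6
[(0.23, array([208., 211.]), array([0.705, 0.107, 0.02 ])), (0.21, array([279., 174.]), array([ 0.684, -0.18 ,  0.02 ]))]
```

View pics/pour2.png

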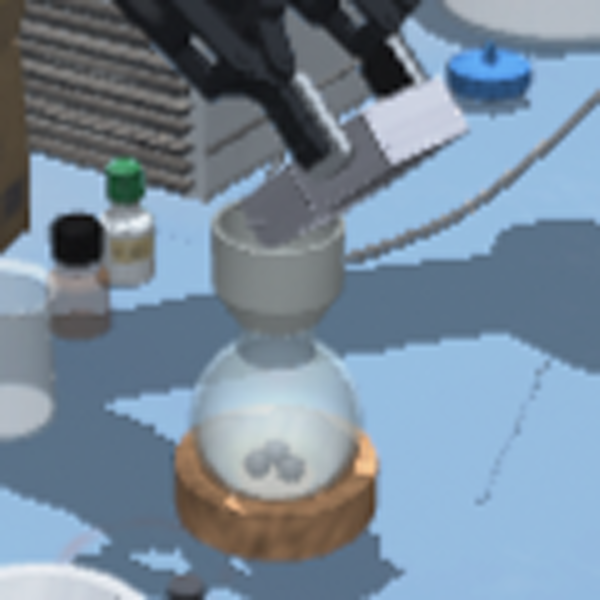

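All three beads lie in the bulb, at about (275,462) in the crop. Next: raise the scoop, level it, and put it down in the free area at about (0.50, -0.03).

```bash
python3 -m jog '{"rot":[[0,0,0],[0,0,0],[0,-7,0],[0,-14,0],[0,-21,0]],"dp":[[0.022,0,-0.021],[0.05,0,-0.048],[0.072,0,-0.069],[0.072,0,-0.069],[0.072,0,-0.069]],"grip":[1,1,1,1,1]}' >/dev/null && python3 -m jog '{"rot":[[0,-7,0],[0,-14,0],[0,-21,0],[0,-21,0],[0,-21,0]],"dp":[[0,0,0],[0,0,0],[0,0,0],[0,0,0],[0,0,0]],"grip":[1,1,1,1,1]}';  python3 to.py 0.5 -0.03 0.15 172 4.4
python3 - <<'E'
from h import *
I,D=bot.get_image('scene'); s=bot.state(); T=R.from_quat(s['ee_rot'])
W=cloud('scene',D,D>0); P=T.inv().apply(W-s['tool_pos'])
Q=P[(P[:,1]>.010)&(P[:,1]<.032)&(P[:,0]<.05)&(P[:,0]>-.09)&(abs(P[:,2])<.035)]
for x in np.arange(-.08,.05,.02):
    k=Q[(Q[:,0]>=x)&(Q[:,0]<x+.02)]
    if len(k)>2: print(round(x+.01,3),len(k),np.percentile(k[:,2],[3,97]).round(4),np.median(k[:,1]).round(4))
W=cloud('scene',D,D>0); k=W[(W[:,0]>.42)&(W[:,0]<.62)&(W[:,1]>-.10)&(W[:,1]<.05)]; print('free area max z',np.percentile(k[k[:,2]<.2][:,2],[50,99.5]))
E
```

```text
t: 13.22
tool_pos: [0.4757, 0.1259, 0.2892]
ee_rot: [0.069, 0.997, 0.001, -0.038]
contact_force: [0.5, -0.6, -1.6]
finger_gap: 0.53
gripper_force: 42.6
dp [-0.0563 -0.1507  0.1357] rot [-0.14 -0.01  0.03] t 13.22 pos [0.4757 0.1259 0.2892] q [ 0.47  0.5  -1.17  1.96  0.46  1.08  0.52] F [ 0.5 -0.6 -1.6] gap 0.53 gf 42.6
-0.07 44 [-0.021   0.0021] 0.0196
-0.05 90 [-0.02    0.0027] 0.0214
-0.03 103 [-0.0184  0.0039] 0.0232
-0.01 45 [-0.0089  0.0062] 0.0245
0.01 184 [-0.0332  0.0065] 0.0252
0.03 94 [-0.0146  0.0074] 0.0187
free area max z [-0.0002211   0.00217703]
```

```bash
python3 -m jog '{"rot":[[0,0,0],[0,0,0],[0,0,0],[0,0,0],[0,0,0]],"dp":[[-0.011,-0.036,-0.001],[-0.022,-0.072,-0.002],[-0.034,-0.11,-0.003],[-0.046,-0.148,-0.003],[-0.046,-0.151,-0.003]],"grip":[1,1,1,1,1]}' >/dev/null && python3 -m jog '{"rot":[[0,0,0],[0,0,0],[0,0,0],[0,0,0],[0,0,0]],"dp":[[-0.003,0,0.04],[-0.006,0,0.08],[-0.009,0,0.12],[-0.012,0,0.16],[-0.016,0,0.21]],"grip":[1,1,1,1,1]}';  python3 to.py 0.5 -0.03 0.007 172 4.2
```

```text
t: 14.1
tool_pos: [0.5014, -0.0302, 0.0826]
ee_rot: [0.071, 0.997, 0.003, -0.04]
contact_force: [1.1, -1.4, -2.0]
finger_gap: 0.52
gripper_force: 42.6
dp [-0.0047 -0.0001  0.0755] rot [ 0.05 -0.44 -0.18] t 14.1 pos [ 0.5014 -0.0302  0.0826] q [ 0.56  0.76 -0.91  2.13  0.85  0.77  0.5 ] F [ 1.1 -1.4 -2. ] gap 0.52 gf 42.6
```

```bash
python3 -m jog '{"rot":[[0,0,0],[0,0,0],[0,0,0],[0,0,0],[0,0,0]],"dp":[[-0.002,0,0.03],[-0.004,0,0.055],[-0.005,0,0.065],[-0.005,0,0.070],[-0.005,0,0.072]],"grip":[1,1,1,1,1]}';  python3 -m jog '{"rot":[[0,0,0],[0,0,0]],"dp":[[0,0,0.0015],[0,0,0.0015]],"grip":[1,1]}'; python3 to.py 0.5 -0.03 0.006 172 4.2
```

```text
t: 14.52
tool_pos: [0.5006, -0.0295, 0.0125]
ee_rot: [0.07, 0.997, 0.003, -0.04]
contact_force: [-0.1, -0.1, -0.3]
finger_gap: 0.527
gripper_force: 42.5
t: 14.68
tool_pos: [0.501, -0.0299, 0.0126]
ee_rot: [0.07, 0.997, 0.003, -0.038]
contact_force: [0.2, 0.0, -1.0]
finger_gap: 0.532
gripper_force: 42.5
dp [ 0.0004 -0.0002  0.0067] rot [ 0.01 -0.22 -0.09] t 14.68 pos [ 0.501  -0.0299  0.0126] q [ 0.48  0.85 -0.79  2.17  1.02  0.66  0.37] F [ 0.2  0.  -1. ] gap 0.532 gf 42.5
```

```bash
python3 -m jog '{"rot":[[0,0,0],[0,0,0],[0,0,0]],"dp":[[0,0,0.003],[0,0,0.003],[0,0,0.003]],"grip":[1,1,1]}'; python3 -m jog '{"rot":[[0,0,0],[0,0,0],[0,0,0]],"dp":[[0,0,0.003],[0,0,0.003],[0,0,0.003]],"grip":[1,1,1]}'
```

```text
t: 14.93
tool_pos: [0.5003, -0.03, 0.0093]
ee_rot: [0.07, 0.997, 0.003, -0.039]
contact_force: [0.7, 0.1, 0.3]
finger_gap: 0.529
gripper_force: 42.5
t: 15.18
tool_pos: [0.5004, -0.03, 0.007]
ee_rot: [0.07, 0.997, 0.002, -0.038]
contact_force: [-1.6, -1.4, 13.8]
finger_gap: 0.527
gripper_force: 45.0
```

```bash
python3 -m jog '{"rot":[[0,0,0],[0,0,0],[0,0,0],[0,0,0],[0,0,0]],"dp":[[0,0,-0.001],[0,0,-0.001],[0,0,-0.001],[0,0,-0.001],[0,0,-0.001]],"grip":[0.5,0.2,0,0,0]}'; python3 -m jog '{"rot":[[0,0,0],[0,0,0],[0,0,0],[0,0,0],[0,0,0]],"dp":[[0.002,0,-0.03],[0.004,0,-0.06],[0.007,0,-0.1],[0.01,0,-0.14],[0.013,0,-0.18]],"grip":[0,0,0,0,0]}'; python3 to.py 0.5335 0.1178 0.19 172 0
python3 - <<'E'
from h import *
k=[]
for n in ['scene','top']:
    I,D=bot.get_image(n); W=cloud(n,D,D>0); f=W[(abs(W[:,0]-.51)<.08)&(abs(W[:,1]+.03)<.04)&(W[:,2]<.06)&(W[:,2]>.004)]
    print(n,len(f),np.percentile(f,[1,50,99],axis=0).round(3).tolist())
    g=f[(f[:,2]>.012)]; print('hi z by x',[(round(x,2),np.percentile(g[(g[:,0]>=x)&(g[:,0]<x+.02)][:,2],95).round(4)) for x in np.arange(.45,.58,.02) if ((g[:,0]>=x)&(g[:,0]<x+.02)).sum()>3])
    x=W[(np.hypot(W[:,0]-.534,W[:,1]-.118)<.06)&(W[:,2]>.132)&(W[:,2]<.148)][:,:2]
    for _ in range(5):
        A=np.c_[2*x,np.ones(len(x))]; s=np.linalg.lstsq(A,(x**2).sum(1),rcond=None)[0]; r=np.sqrt(s[2]+s[0]**2+s[1]**2); e=abs(np.hypot(*(x-s[:2]).T)-r); x=x[e<max(2*np.median(e),.001)]
    print('rim',s[:2].round(4),r.round(4),len(x))
    c=proj(n,[.52,.04,.06]).astype(int); k.append(cv2.resize(I[max(c[1]-60,0):c[1]+60,c[0]-50:c[0]+50],(400,480),interpolation=cv2.INTER_CUBIC))
cv2.imwrite('pics/set.png',np.hstack(k))
E
```

```text
t: 15.6
tool_pos: [0.4998, -0.0297, 0.0067]
ee_rot: [0.07, 0.997, 0.003, -0.039]
contact_force: [-0.2, 0.4, -0.2]
finger_gap: 1.0
gripper_force: 0.0
t: 16.02
tool_pos: [0.5003, -0.0296, 0.1888]
ee_rot: [0.07, 0.997, 0.003, -0.04]
contact_force: [0.8, -0.2, 0.8]
finger_gap: 1.002
gripper_force: 0.0
dp [-0.0122  0.1506 -0.0021] rot [ 0.03 -4.58 -0.  ] t 16.02 pos [ 0.5003 -0.0296  0.1888] q [ 0.66  0.63 -1.06  2.05  0.64  0.94  0.68] F [ 0.8 -0.2  0.8] gap 1.002 gf 0.0
scene 536 [[0.476, -0.056, 0.004], [0.522, -0.029, 0.014], [0.572, -0.003, 0.024]]
hi z by x [(np.float64(0.47), np.float64(0.024)), (np.float64(0.49), np.float64(0.0232)), (np.float64(0.51), np.float64(0.024)), (np.float64(0.53), np.float64(0.023)), (np.float64(0.55), np.float64(0.0241)), (np.float64(0.57), np.float64(0.0234))]
rim [0.5346 0.1184] 0.0265 135
top 389 [[0.434, -0.066, 0.004], [0.504, -0.031, 0.006], [0.553, 0.005, 0.027]]
hi z by x [(np.float64(0.47), np.float64(0.0274)), (np.float64(0.49), np.float64(0.0258)), (np.float64(0.51), np.float64(0.0264)), (np.float64(0.53), np.float64(0.0255)), (np.float64(0.55), np.float64(0.0273))]
rim [0.533  0.1171] 0.0262 114
```

View pics/set.png

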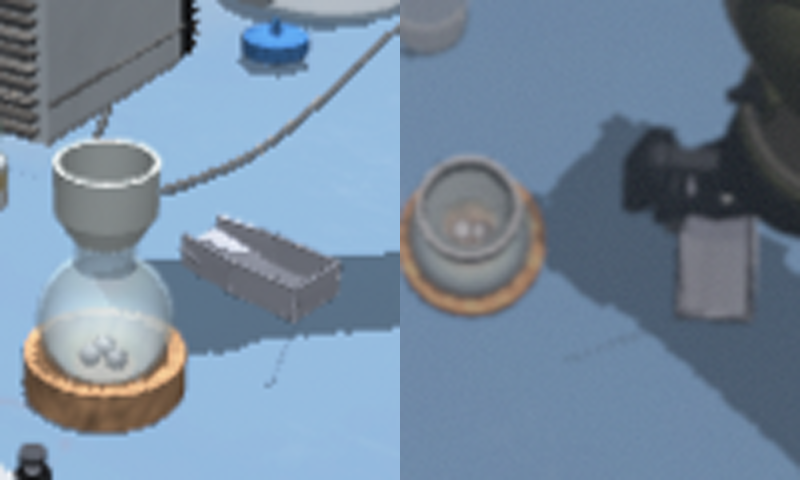

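The scoop stands flat (its top is 24 mm high throughout), the beads are in the bulb, and the rim is at (0.534, 0.118). Next I go over the flask, turning to a more relaxed wrist angle.

```bash
python3 -m jog '{"rot":[[0,-4.5,0],[0,-4.5,7],[0,-4.5,14],[0,-4.5,21],[0,-4.5,28]],"dp":[[-0.002,0.03,-0.002],[-0.005,0.06,-0.002],[-0.008,0.09,-0.002],[-0.01,0.12,-0.002],[-0.012,0.15,-0.002]],"grip":[0,0,0,0,0]}' && python3 -m jog '{"rot":[[0,0,4],[0,0,10],[0,0,14],[0,0,14],[0,0,14]],"dp":[[0,0,0],[0,0,0],[0,0,0],[0,0,0],[0,0,0]],"grip":[0,0,0,0,0]}' >/dev/null;  python3 to.py 0.5337 0.1178 0.108 130 0
```

```text
t: 16.53
tool_pos: [0.5339, 0.1179, 0.1879]
ee_rot: [0.312, 0.95, -0.01, -0.0]
contact_force: [-0.3, -0.0, -0.8]
finger_gap: 1.003
gripper_force: 0.0
dp [0.0015 0.0019 0.0799] rot [-0.96  0.59  0.14] t 16.95 pos [0.5337 0.1169 0.1879] q [ 0.23  0.56 -0.8   2.01  0.57  0.82 -0.21] F [-0.5  0.  -1.6] gap 1.001 gf 0.0
```

```bash
python3 -m jog '{"rot":[[-0.5,0.3,0],[-1,0.6,0],[-1,0.6,0],[-1,0.6,0],[-1,0.6,0]],"dp":[[0.0015,0.002,0.01],[0.0015,0.002,0.035],[0.0015,0.002,0.06],[0.0015,0.002,0.08],[0.0015,0.002,0.08]],"grip":[0,0,0,0,0]}' 60; python3 to.py 0.5337 0.1178 0.108 130 0; python3 -m jog '{"rot":[[0,0,0],[0,0,0],[0,0,0],[0,0,0],[0,0,0]],"dp":[[0,0,0],[0,0,0],[0,0,0],[0,0,0],[0,0,0]],"grip":[0.15,0.25,0.35,0.6,1]}' 60 && python3 -m jog '{"rot":[[0,0,0],[0,0,0],[0,0,0]],"dp":[[0,0,0],[0,0,0],[0,0,0]],"grip":[1,1,1]}' 60;  python3 to.py 0.5337 0.1178 0.108 130 0
```

```text
t: 17.37
tool_pos: [0.5323, 0.1166, 0.1049]
ee_rot: [0.422, 0.907, -0.001, -0.002]
contact_force: [-0.4, -0.1, 0.5]
finger_gap: 1.001
gripper_force: 0.0
dp [ 0.      0.0018 -0.0031] rot [-0.2  -0.15  0.09] t 17.37 pos [0.5323 0.1166 0.1049] q [ 0.16  0.66 -0.7   2.09  0.71  0.65 -0.33] F [-0.4 -0.1  0.5] gap 1.001 gf 0.0
t: 17.78
tool_pos: [0.5347, 0.118, 0.11]
ee_rot: [0.423, 0.906, 0.001, 0.001]
contact_force: [-1.2, -1.5, 6.7]
finger_gap: 0.639
gripper_force: 62.0
t: 18.03
tool_pos: [0.5347, 0.1179, 0.11]
ee_rot: [0.423, 0.906, 0.001, 0.001]
contact_force: [-1.7, -0.9, 6.9]
finger_gap: 0.637
gripper_force: 62.0
dp [ 0.0006 -0.0009  0.002 ] rot [ 0.17  0.07 -0.02] t 18.03 pos [0.5347 0.1179 0.11  ] q [ 0.16  0.65 -0.71  2.08  0.71  0.65 -0.33] F [-1.7 -0.9  6.9] gap 0.637 gf 62.0
```

```bash
python3 -m jog '{"rot":[[0,0,0],[0,0,0],[0,0,0],[0,0,0],[0,0,0]],"dp":[[0,0,-0.005],[0,0,-0.02],[0,0,-0.045],[0,0,-0.07],[0,0,-0.1]],"grip":[1,1,1,1,1]}';python3 -m jog '{"rot":[[0,0,0],[0,0,0]],"dp":[[0,0,-0.02],[0,0,-0.02]],"grip":[1,1]}'
python3 - <<'E'
from h import *
from scipy.optimize import least_squares
k=[]
for n in ['scene','top']:
    I,D=bot.get_image(n); W=cloud(n,D,D>0)
    f=W[(np.hypot(W[:,0]-.496,W[:,1]-.318)<.09)]
    b=f[(f[:,2]>.006)&(f[:,2]<.014)]; h=cv2.convexHull((b[:,:2]).astype(np.float32))[:,0]
    r=least_squares(lambda v:np.hypot(*(h-v).T)-.0715,[.496,.318],loss='soft_l1',f_scale=.001); print(n,'base',r.x.round(4),np.sqrt(np.mean(r.fun**2)).round(4),len(h))
    u=f[(f[:,2]>.0655)&(f[:,2]<.0725)]; u=u[np.hypot(u[:,0]-.496,u[:,1]-.318)<.050]
    r=least_squares(lambda v:np.maximum(0,np.hypot(*(u[:,:2]-v).T)-.046)+np.maximum(0,.0385-np.hypot(*(u[:,:2]-v).T)),[.496,.318]); print('ring band',r.x.round(4),len(u),r.cost)
    h=cv2.convexHull(u[:,:2].astype(np.float32))[:,0]; r=least_squares(lambda v:np.hypot(*(h-v[:2]).T)-v[2],[.496,.318,.046],loss='soft_l1',f_scale=.001); print('ring hull',r.x.round(4))
    t=f[(f[:,2]>.0735)&(f[:,2]<.085)]; 
    lab=np.round(np.degrees(np.arctan2(t[:,1]-.318,t[:,0]-.496))/60); print('nuts',[(t[lab==l][:,:2].mean(0).round(4).tolist(),int((lab==l).sum())) for l in np.unique(lab)])
    x=W[(np.hypot(W[:,0]-.534,W[:,1]-.118)<.034)&(W[:,2]>.2)&(W[:,2]<.29)]; print('flask pts',np.percentile(x,[1,50,99],axis=0).round(3).tolist())
E
python3 to.py 0.4963 0.3183 0.25 130 0
```

```text
t: 18.45
tool_pos: [0.5334, 0.1176, 0.2095]
ee_rot: [0.423, 0.906, 0.0, -0.0]
contact_force: [0.5, -0.6, -1.1]
finger_gap: 0.636
gripper_force: 63.7
t: 18.62
tool_pos: [0.5356, 0.1188, 0.2331]
ee_rot: [0.423, 0.906, 0.003, 0.003]
contact_force: [1.7, 0.9, -1.2]
finger_gap: 0.633
gripper_force: 63.8
scene base [0.4979 0.3184] 0.0006 40
ring band [0.4974 0.3176] 522 8.03078287164303e-05
ring hull [0.4982 0.3171 0.0463]
nuts [([0.465, 0.2721], 39), ([0.5539, 0.3142], 38), ([0.4727, 0.3701], 52)]
flask pts [[0.504, 0.093, 0.2], [0.526, 0.131, 0.249], [0.563, 0.147, 0.287]]
top base [0.4974 0.3175] 0.005 33
ring band [0.4971 0.3175] 467 0.0001778250953146985
ring hull [0.4974 0.318  0.0461]
nuts [([0.465, 0.27], 30), ([0.5537, 0.3128], 26), ([0.4731, 0.3679], 30)]
flask pts [[0.503, 0.099, 0.216], [0.511, 0.125, 0.253], [0.524, 0.142, 0.286]]
dp [ 0.1783  0.0999 -0.0206] rot [ 0.17  0.08 -0.04] t 18.72 pos [0.5343 0.1175 0.2294] q [ 0.28  0.51 -0.86  1.98  0.5   0.88 -0.15] F [ 0.  -0.5 -2.1] gap 0.634 gf 63.8
```

Flask lifted. The cradle axis from both views is (0.4975, 0.3178).

```bash
python3 -m jog '{"rot":[[0,0,0],[0,0,0],[0,0,0],[0,0,0],[0,0,0]],"dp":[[0.015,0.008,0],[0.04,0.023,0],[0.07,0.04,0],[0.1,0.057,0],[0.13,0.074,0]],"grip":[1,1,1,1,1]}'>/dev/null && python3 -m jog '{"rot":[[0,0,0],[0,0,0],[0,0,0],[0,0,0],[0,0,0]],"dp":[[0.025,0.014,0],[0.04,0.023,0],[0.047,0.0265,0],[0.047,0.0265,0],[0.047,0.0265,0]],"grip":[1,1,1,1,1]}';  python3 to.py 0.4975 0.3178 0.165 130 0
python3 - <<'E'
from h import *
from scipy.optimize import least_squares
s=bot.state(); k=[]
for n in ['scene','top']:
    I,D=bot.get_image(n); W=cloud(n,D,D>0); 
    f=W[(np.hypot(*(W[:,:2]-s['tool_pos'][:2]).T)<.035)&(W[:,2]>.12)&(W[:,2]<.29)]
    print(n,np.percentile(f,[1,50,99],axis=0).round(3).tolist())
    for lo,hi,rr in [(.238,.255,.028),(.15,.18,.038)]:
        g=f[(f[:,2]>lo)&(f[:,2]<hi)]
        if len(g)>20:
            r=least_squares(lambda v:np.hypot(*(g[:,:2]-v).T)-rr,s['tool_pos'][:2],loss='soft_l1',f_scale=.002) if rr<.03 else least_squares(lambda v:np.linalg.norm(g-v,axis=1)-.038,[*s['tool_pos'][:2],.165],loss='soft_l1',f_scale=.002)
            print(n,lo,r.x.round(4),len(g))
    c=proj(n,[.4975,.318,.12]).astype(int); y0=max(c[1]-70,0); x0=max(c[0]-55,0); k.append(cv2.resize(I[y0:y0+140,x0:x0+110],(400,509),interpolation=cv2.INTER_CUBIC))
cv2.imwrite('pics/over.png',np.hstack(k))
E
```

```text
t: 19.55
tool_pos: [0.4972, 0.3168, 0.2275]
ee_rot: [0.423, 0.906, -0.0, 0.0]
contact_force: [-0.3, -1.3, -1.4]
finger_gap: 0.639
gripper_force: 63.8
dp [0.0006 0.001  0.0625] rot [-0.04  0.03 -0.01] t 19.55 pos [0.4972 0.3168 0.2275] q [-0.11  0.56 -0.83  1.89  0.51  0.92 -0.48] F [-0.3 -1.3 -1.4] gap 0.639 gf 63.8
scene [[0.464, 0.292, 0.139], [0.484, 0.331, 0.226], [0.524, 0.351, 0.287]]
scene 0.238 [0.4979 0.3174] 751
scene 0.15 [0.499  0.3149 0.1626] 333Traceback (most recent call last):
  File "<stdin>", line 7, in <module>
    return _quantile_unchecked(
        a, q, axis, out, overwrite_input, method, keepdims, weights)
    return _ureduce(a,
                    func=_quantile_ureduce_func,
    ...<5 lines>...
                    overwrite_input=overwrite_input,
                    method=method)
    r = func(a, **kwargs)
    result = _quantile(arr,
                       quantiles=q,
    ...<2 lines>...
                       out=out,
                       weights=wgt)
    slices_having_nans = np.isnan(arr[-1, ...])
                                  ~~~^^^^^^^^^
IndexError: index -1 is out of bounds for axis 0 with size 0
```

The flask hangs upright over the cradle axis, with its bulb at about (0.499, 0.315) and its underside 0.0995 below the TCP. Seating is expected at TCP z 0.148 and fully down at 0.123.

```bash
python3 -m jog '{"rot":[[0,0,0],[0,0,0],[0,0,0],[0,0,0],[0,0,0]],"dp":[[0.0005,0.001,0.015],[0.0005,0.001,0.035],[0.0005,0.001,0.055],[0.0005,0.001,0.07],[0.0005,0.001,0.07]],"grip":[1,1,1,1,1]}' 80;python3 -m jog '{"rot":[[0,0,0],[0,0,0],[0,0,0],[0,0,0],[0,0,0]],"dp":[[0,0,0.004],[0,0,0.008],[0,0,0.012],[0,0,0.016],[0,0,0.016]],"grip":[1,1,1,1,1]}' 80;  python3 to.py 0.4975 0.3178 0.12 130 0
```

```text
t: 20.07
tool_pos: [0.4975, 0.3159, 0.1556]
ee_rot: [0.424, 0.906, -0.002, -0.001]
contact_force: [-0.3, -1.0, -2.5]
finger_gap: 0.635
gripper_force: 84.6
t: 20.48
tool_pos: [0.4979, 0.3188, 0.1426]
ee_rot: [0.423, 0.906, 0.001, 0.0]
contact_force: [-1.0, -2.0, 2.8]
finger_gap: 0.63
gripper_force: 85.2
dp [-0.0005 -0.001   0.0226] rot [ 0.09  0.02 -0.03] t 20.48 pos [0.4979 0.3188 0.1426] q [-0.17  0.66 -0.74  1.96  0.63  0.77 -0.59] F [-1.  -2.   2.8] gap 0.63 gf 85.2
```

Contact came at the expected height. Now I press down step by step.

```bash
python3 -m jog '{"rot":[[0,0,0],[0,0,0],[0,0,0],[0,0,0],[0,0,0]],"dp":[[0,0,0.004],[0,0,0.008],[0,0,0.012],[0,0,0.016],[0,0,0.018]],"grip":[1,1,1,1,1]}'; python3 -m jog '{"rot":[[0,0,0],[0,0,0],[0,0,0]],"dp":[[0,0,0.004],[0,0,0.005],[0,0,0.005]],"grip":[1,1,1]}';  python3 to.py 0.4975 0.3178 0.12 130 0
```

```text
t: 20.9
tool_pos: [0.4979, 0.319, 0.1246]
ee_rot: [0.423, 0.906, 0.001, 0.001]
contact_force: [-2.7, -2.9, 9.8]
finger_gap: 0.628
gripper_force: 85.8
t: 21.15
tool_pos: [0.4979, 0.319, 0.1228]
ee_rot: [0.423, 0.906, 0.001, 0.002]
contact_force: [-8.9, -10.8, 40.9]
finger_gap: 0.631
gripper_force: 89.2
dp [-0.0006 -0.0011  0.0028] rot [ 0.16  0.18 -0.02] t 21.15 pos [0.4979 0.319  0.1228] q [-0.19  0.68 -0.72  1.98  0.67  0.74 -0.62] F [ -8.9 -10.8  40.9] gap 0.631 gf 89.2
```

On the stop at TCP z 0.123. I ease the push a little and check.

```bash
python3 -m jog '{"rot":[[0,0,0],[0,0,0],[0,0,0]],"dp":[[0,0,-0.001],[0,0,-0.002],[0,0,-0.002]],"grip":[1,1,1]}';  python3 to.py 0.4975 0.3178 0.12 130 0
python3 - <<'E'
from h import *
from scipy.optimize import least_squares
s=bot.state(); n='scene'; I,D=bot.get_image(n); W=cloud(n,D,D>0); f=W[(np.hypot(W[:,0]-.4975,W[:,1]-.318)<.06)]
g=f[(np.hypot(f[:,0]-.4975,f[:,1]-.318)<.035)&(f[:,2]>.055)&(f[:,2]<.085)]
r=least_squares(lambda v:np.linalg.norm(g-v,axis=1)-.038,[.4975,.318,.06],loss='soft_l1',f_scale=.002); print('bulb',r.x.round(4),len(g))
g=f[(f[:,2]>.127)&(f[:,2]<.15)&(np.hypot(f[:,0]-.4975,f[:,1]-.318)<.031)]; r=least_squares(lambda v:np.hypot(*(g[:,:2]-v).T)-.028,[.4975,.318],loss='soft_l1',f_scale=.002); print('collar',r.x.round(4),len(g))
d=np.hypot(f[:,0]-.4975,f[:,1]-.318); g=f[(d>.041)&(d<.046)&(f[:,2]>.02)&(f[:,2]<.075)]; print('ring z',np.percentile(g[:,2],[5,50,80,95]).round(4))
c=proj(n,[.4975,.318,.08]).astype(int); cv2.imwrite('pics/down.png',cv2.resize(I[c[1]-60:c[1]+60,c[0]-60:c[0]+60],(600,600),interpolation=cv2.INTER_CUBIC))
E
```

```text
t: 21.4
tool_pos: [0.4979, 0.3189, 0.1231]
ee_rot: [0.423, 0.906, 0.001, 0.001]
contact_force: [-4.4, -6.0, 21.6]
finger_gap: 0.628
gripper_force: 87.0
dp [-0.0006 -0.001   0.0031] rot [ 0.12  0.09 -0.02] t 21.4 pos [0.4979 0.3189 0.1231] q [-0.19  0.68 -0.72  1.97  0.67  0.74 -0.62] F [-4.4 -6.  21.6] gap 0.628 gf 87.0
bulb [0.4994 0.3176 0.0572] 528
collar [0.4985 0.3195] 729
ring z [0.0363 0.0419 0.043  0.0438]
```

View pics/down.png

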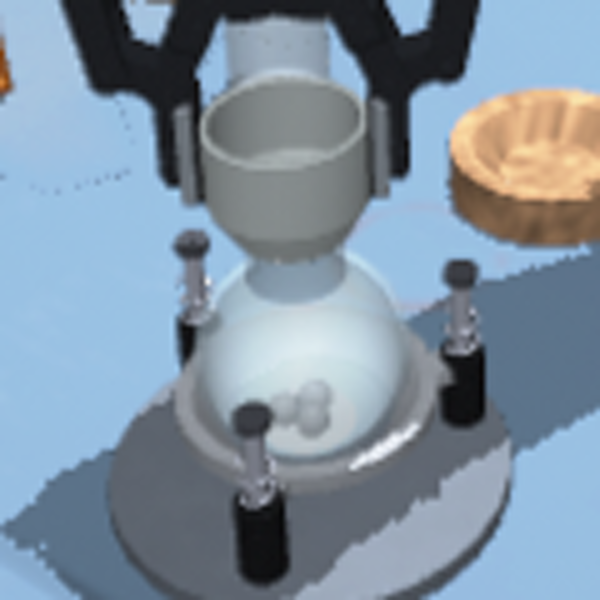

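The ring is fully down (its top is at 43 mm, as expected on the stop). The bulb is within 2 mm of the axis and upright with the three beads inside, and it is pressed with about 22 N. I let it settle and hand in.

```bash
python3 -m jog '{"rot":[[0,0,0],[0,0,0],[0,0,0],[0,0,0]],"dp":[[0,0,0],[0,0,0],[0,0,0],[0,0,0]],"grip":[1,1,1,1]}' && python3 -c "
from workcell import bot
print(bot.close_job())"
```

```text
t: 21.78
tool_pos: [0.4978, 0.3189, 0.1231]
ee_rot: [0.423, 0.906, 0.001, 0.001]
contact_force: [-4.0, -5.7, 20.9]
finger_gap: 0.631
gripper_force: 87.0
the job is handed in; nothing more can be done
None
```

I handed the job in at 21.8 s (no verdict was returned): the three beads are in the flask, the scoop is flat on the worktop, and the flask is held upright in the cradle with the ring pressed fully down at about 21 N.

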